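# Release the swing bolt of the red watch-case bonding press

## Robot

A 6-joint arm with a two-finger parallel gripper is mounted at the origin on the work surface. World frame = base frame: x ahead of the robot, y to its left, z up, the work surface at z = 0. Lengths are in mm, angles in rad, forces in N, time in s.
With the tool pointing down it reaches from about 350 to 850 mm from the base axis. Payload 8.1 kg.
Tool frame: the origin (TCP) lies at the centre of the arm's flange, where the gripper is bolted on; the fingertips stand 186 mm ahead of it and the grasp point (between the pads) lies 167 mm ahead of it; y points along the fingers, z is the direction in which the jaws open and shut, and the axes are right-handed (so a half turn about y gives the same grasp; the last joint's range is limited). The gripper opens to 93 mm and grips with 3 to 60 N. Pads are 15 mm wide; open, the fingers measure 128 mm over their backs; the gripper's body (75 mm by 188 mm) begins 65 mm behind the grasp point.
Start: joints at [-1.307, 0.13, 1.488, -0, 1.523, -0.085], TCP at [205.083, -563.869, 404.735] pointing down, gripper open.
Joint ranges: [-2.96, 2.96], [-0.89, 2.26], [0.02, 2.5], [-1.34, 4.48], [0, 2.73], [-2.66, 2.66]. Speed limits (rad/s): [2.39, 2.39, 2.79, 3.14, 3.14, 3.14].

## Interface

Orientations are given as a rotation vector (axis times angle).
In Python, from cell import env, optics, order gives the robot as it stands.
- The arm moves only by the tool arm_command, never from a script. Its argument "targets" is a list of rows, each a list of 3 entries, a list of its own where there are three numbers: the shift along the tool's x, y, z in mm, then the turn, a rotation vector about the tool's x, y, z in rad, then the closure, from 0 (fully open) to 1 (shut). A call has 1 to 5 rows; each row is the pose to reach, as a shift and turn from the pose commanded when the call began, along the tool's axes at that moment; what a row does not reach only later rows make up. A row lasts 1/12 s, in which the tool goes at most 41.7 mm and 7.16 degrees, less where a joint would pass 70% of its speed; a pose out of reach is approached as far as the arm can. A call with a gripper value outside its range is refused whole. The fingers move at their own pace and stop on an object; the grip force is fixed at half the most. Time passes only in rows, so rows that repeat a pose let the fingers close. It gives the time, the measured TCP pose, the force and the opening at its end, in the units of the state.
- env.observe(): the state, without advancing time (a new reading comes with each control period).
- optics.capture(name): name is "scene" or "top"; returns a dict with "color" (400x640x3 uint8, blue, green, red), "K" (3x3 intrinsics, pixels), "k1" (the pictures are not rectified: a ray, as slopes to the right and down, at radius r is drawn at 1 + k1 r^2 times it, then the intrinsics apply), "position" and "rotation" of the camera in the world. Camera axes: x right, y up, looking along -z (the intrinsics and any distortion apply to the point x, -y, -z); pixel columns grow to the right and rows downward; lengths in mm; the calibration is good to about 2 mm. A picture is of the moment at which its call begins. There is no depth.
- order.close_job(): hands the job in, once; it reports no verdict.
Trained networks look in a picture, given as the dict that the camera call returned (one of the last four; its "shot" number tells which), for a name from the list of things; names that differ only in an ending like _2 or _b are one class to them, and where a whole thing is asked for, a point or a joint stands for the part that bears it (a point fixed in the world has none). Each returns a list of dicts, best first, with "confidence" (0 to 1); they miss things now and then, are a little off and sometimes report something else, mostly with a low value. They report only what shows in the picture. A call takes as long as a camera call. They do not tell look-alikes from the thing itself.
- optics.regions_of(picture, label): "pixels" (400x640 bool, what is visible of it).
- optics.landmark_of(picture, label): "location" ([x, y, z] in mm, in the coordinates of the camera as it stood for that picture, good to about 4 mm: a listed point, or the origin of a listed thing).
The state is a dict: "time_s": time; "qpos": joint angles; "qvel": joint speeds; "joint_torque": joint torques, N m; "ee_pos": TCP position; "orientation": TCP orientation; "ft_force": force on the tool from outside, world axes, zero at the start; "torque": the same for the moment, N m; "grip_width": finger opening in mm.
Only numpy, scipy, OpenCV 4.12 (cv2) and the standard library are available. Lean on these libraries where they do the work, as an engineer would, in place of code of your own. Each camera call takes 0.05 s, during which the arm holds its last target. There are 200 camera calls.

## Task

The glue in the red press has cured. Release its clamp: loosen its brass wing nut by a quarter turn anticlockwise (seen from above), then swing its hinged bolt outward out of the slotted lug and down as far as it goes, and leave it there with the nut still loose. Do not touch the blue press, it is still curing.

Things in the scene. Friction and masses are not known exactly. Their poses are not given: they have to be found in the camera images.
- red_upright (a point): Fixed point on the red-strapped press (150 x 110 mm base, 2 watch cases): mid-grip of its wing nut when bolt is upright and nut tight, 102 mm above the table. z up; x level, outward: the way the lug's slot opens and the bolt swings; y along the bolt's hinge pin, which is 76 mm straight below. Lug top 28 mm below; only the nut stands higher. Base's front edge is 15 mm outward of it.
- red_nut (a joint): Brass wing nut, rad: 0 tight, grows anticlockwise from above, stop 1.6; starts 0 to 0.25. Wings along the press's y at 0, x at 1.57. Central flat web 12 mm thick, 30 long, from 25 mm below to 6 above mid-grip; 54 mm over the wings (10 thick, to 10 mm above). Rises 5.2 mm per rad; turns at 0.12 N m, stays where left. Below about 1 rad its collar sits behind lips of the lug and locks the bolt.
- red_bolt (a joint): Swing of the red press's hinged bolt, rad: 0 upright in the slot, grows as it leans outward (press x), stop at 1.2. The nut rides on it, mid-grip 76 mm from the hinge pin plus the nut's rise. Stiff hinge (0.25 N m, about 3 N at the nut): it stays at the angle where it is left.
- blue_press: The same press with a blue strap, bolt upright and nut tight: must not be touched. Origin at the centre of its underside, on the table; 150 mm long (its x) by 110 mm wide (its y), nut at x = 60 mm, up to 112 mm high.
Not all that is in view belongs to the job. What is shaped like the part that bears red_upright but green is not meant.

How it is judged (in metres and radians):
On the way, in this order (a step that is already met when the one before it is completed fails the run):
1. the red press's wing nut is loosened about a quarter turn (past 1.1 rad) (value of joint red_nut above 1.1 rad), for 0.1 s.
2. the bolt is swung out of the slot and down (past 0.9 of its 1.2 rad) (value of joint red_bolt above 0.9 rad), for 0.2 s.
At the end, for the whole second after the job is handed in: The red press's bolt rests swung out by more than 0.9 rad (its stop is at 1.2) and its wing nut is still loose, more than 0.9 rad from tight (value of joint each of red_bolt, red_nut above 0.9 rad and velocity of joint red_bolt between -0.1 and 0.1 rad/s); the robot touches nothing.
It fails at once if the blue press is touched (contact force between any of the fingers, the arm and blue_press above 1 N).
It fails at once if the bolt is forced out of the lug while the nut is still tight (value of joint red_bolt above 0.3 rad and value of joint red_nut below 0.8 rad).
It also fails if it takes over 40 s, if anything falls off the work surface, if the arm or the gripper's body presses on something with over 40 N, if the wrist force passes 120 N, or if a joint passes its speed limit or range.

## Working session

There is one attempt and no reset: what is moved stays moved. The work goes in short steps, Python scripts to look and compute and a tool call to move; the robot and the scene stay as the last step left them, time stands still between calls to the robot, and variables do not carry over. Pictures are saved under pics/ and viewed, about 8 in all and at most 12, crops included, and the job is handed in when it is done.

Besides the shell and the picture viewer there is one more tool, called as a command line: name --argument value ..., lists and objects as JSON in quotes. arm_command: Moves the arm, as the interface text tells. Its arguments: {"type":"object","properties":{"targets":{"type":"array","items":{"type":"array"}}},"required":["targets"]}

```bash
mkdir -p pics; ls; cat > h.py <<'E'
import numpy as np, cv2
from scipy.spatial.transform import Rotation as R
from cell import env, optics, order
def w(p,c): return np.array(p['position'])+np.array(p['rotation'])@np.array(c)
def proj(p,X):
    c=np.array(p['rotation']).T@(np.array(X,float)-p['position']); s=np.array([c[0],-c[1]])/-c[2]
    s=s*(1+p['k1']*(s@s)); K=p['K']; return np.array([K[0][0]*s[0]+K[0][2],K[1][1]*s[1]+K[1][2]])
def ray(p,u,z):
    K=np.array(p['K']);d=np.array([(u[0]-K[0,2])/K[0,0],(u[1]-K[1,2])/K[1,1]]);s=d.copy()
    for _ in range(20): s=d/(1+p['k1']*(s@s))
    v=np.array(p['rotation'])@np.array([s[0],-s[1],-1]);o=np.array(p['position']);return o+v*(z-o[2])/v[2]
E
python3 - <<'E'
from h import *
ims=[]
for n in ("scene","top"):
    p=optics.capture(n); cv2.imwrite(f'pics/{n}0.png',p['color'])
    print(n,np.round(p['position']),p['k1'],p['K'][0][0])
    for l in ("red_upright","red_nut","red_bolt","blue_press"):
        try:
            for d in optics.landmark_of(p,l): 
                X=w(p,d['location']); print(l,round(d['confidence'],2),np.round(X,1),np.round(proj(p,X)))
        except Exception as e: print(l,e)
        try:
            for d in optics.regions_of(p,l):
                ys,xs=np.nonzero(d['pixels']); print('  reg',l,round(d['confidence'],2),len(xs),xs.min(),xs.max(),ys.min(),ys.max())
        except Exception as e: print(l,e)
s=env.observe(); print(s['ee_pos'],s['orientation'],R.from_rotvec(s['orientation']).as_matrix().round(3),s['grip_width'],s['time_s'])
E
```

```text
pics
scene [ 818. -272.  585.] -0.05908999105571141 381.0738065678804
red_upright invalid index to scalar variable.
  reg red_upright 0.58 7309 124 238 271 365
  reg red_upright 0.57 5080 237 329 204 279
  reg red_upright 0.41 478 193 212 281 320
red_nut it knows: blue_press, red_upright
  reg red_nut 0.84 490 193 213 280 320
  reg red_nut 0.65 261 312 324 204 235
red_bolt it knows: blue_press, red_upright
  reg red_bolt 0.9 560 193 220 281 327
  reg red_bolt 0.52 299 311 325 203 235
blue_press invalid index to scalar variable.
  reg blue_press 0.73 3456 343 417 131 204
top [414.   9. 989.] -0.056816089270360574 502.0118316967467
red_upright invalid index to scalar variable.
  reg red_upright 0.74 4350 307 395 161 253
  reg red_upright 0.58 4573 416 504 150 242
red_nut it knows: blue_press, red_upright
  reg red_nut 0.71 190 321 346 168 188
  reg red_nut 0.52 249 443 467 153 176
red_bolt it knows: blue_press, red_upright
  reg red_bolt 0.74 213 443 467 154 176
  reg red_bolt 0.71 175 322 345 169 188
  reg red_bolt 0.21 4476 174 248 185 272
blue_press invalid index to scalar variable.
  reg blue_press 0.77 4528 174 248 185 272
[ 205.09165099 -563.87082466  404.7562182 ] [-0.35801589  2.03173266 -2.03180819] [[-0.94  -0.     0.342]
 [-0.342 -0.    -0.94 ]
 [ 0.    -1.     0.   ]] 93.13993436821922 0.7
```

```bash
sed -i "s/np.array(p\['rotation'\])/RM(p)/" h.py; cat >> h.py <<'E'
def RM(p):
    r=np.array(p['rotation'],float)
    return r if r.ndim==2 else (R.from_rotvec(r) if r.size==3 else R.from_quat(r)).as_matrix()
E
python3 - <<'E'
from h import *
for n in ("scene","top"):
    p=optics.capture(n); cv2.imwrite(f'pics/{n}0.png',p['color'])
    print(n,p['rotation'],RM(p).round(2).tolist(), np.round(p['K'],1).tolist())
    for l in ("red_upright","blue_press"):
        for d in optics.landmark_of(p,l): 
            X=w(p,d['location']); print(l,round(d['confidence'],2),np.round(X,1),np.round(proj(p,X)))
E
```

```text
scene [0.6817802  0.31825762 0.87969542] [[0.61, -0.6, 0.52], [0.79, 0.45, -0.41], [0.02, 0.66, 0.75]] [[381.1, 0.0, 312.9], [0.0, 381.1, 202.1], [0.0, 0.0, 1.0]]
red_upright 0.9 [ 536.  -239.4  101.2] [202. 302.]
red_upright 0.61 [515.3 -21.7 105.5] [317. 218.]
blue_press 0.89 [4.308e+02 2.198e+02 1.000e-01] [378. 174.]
top [ 0.05351806 -0.05382572 -1.58809682] [[-0.02, 1.0, -0.07], [-1.0, -0.02, 0.0], [-0.0, 0.07, 1.0]] [[502.0, 0.0, 317.5], [0.0, 502.0, 201.6], [0.0, 0.0, 1.0]]
red_upright 0.85 [ 538.7 -232.5  102.4] [452. 163.]
red_upright 0.85 [513.5 -18.9 102.2] [332. 179.]
blue_press 0.96 [4.328e+02 2.166e+02 2.000e-01] [212. 228.]
```

View pics/scene0.png

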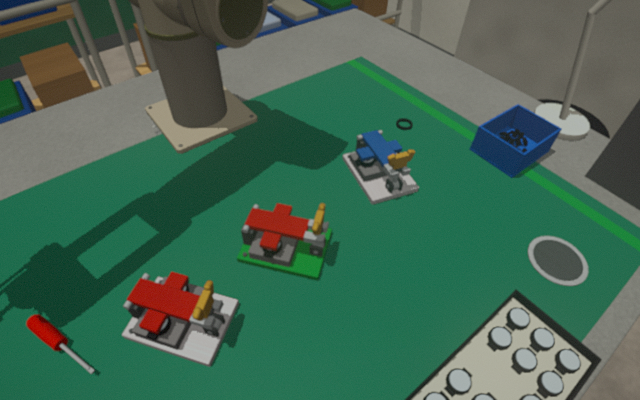

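View pics/top0.png

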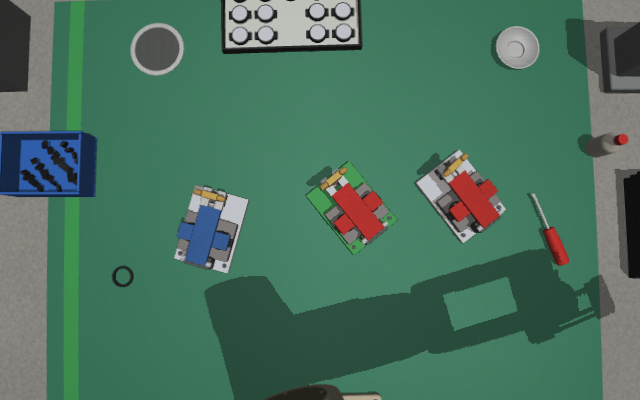

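Candidates: white-based red press (scene 202,302 / top 455,163), its green-based look-alike (317,218 / 332,179), and the blue press (378,174 / 212,228). I choose the white-based red one, and check it in a close crop.

```bash
python3 - <<'E'
from h import *
p=optics.capture("top");q=optics.capture("scene")
a=cv2.resize(p['color'][140:250,405:515],None,fx=5,fy=5,interpolation=cv2.INTER_CUBIC)
P0=np.array([538,-235.])
for yaw in (32,37,42):
    x=np.array([np.cos(np.radians(yaw)),np.sin(np.radians(yaw))]);y=np.array([-x[1],x[0]])
    c=[proj(p,[*(P0+i*x+j*y),6]).round(1).tolist() for i,j in ((15,55),(15,-55),(-135,-55),(-135,55))]; print(yaw,c)
cv2.imwrite('pics/c1.png',a)
b=cv2.resize(q['color'][260:370,115:245],None,fx=5,fy=5,interpolation=cv2.INTER_CUBIC); cv2.imwrite('pics/c2.png',b)
X=[w(k,d[0]['location']) for k in (p,q) for d in [optics.landmark_of(k,"red_upright")]]; print(np.round(X,1))
hsv=cv2.cvtColor(p['color'],cv2.COLOR_BGR2HSV)
for d in optics.regions_of(p,"red_nut"):
    ys,xs=np.nonzero(d['pixels']);print(xs.mean(),ys.mean(),[ray(p,(xs.mean(),ys.mean()),108).round(1)],cv2.minAreaRect(np.c_[xs,ys].astype(np.float32)))
    v=np.array([ray(p,(a,b),110)[:2] for a,b in zip(xs,ys)]);e=np.linalg.eigh(np.cov(v.T))[1][:,1];print(np.degrees(np.arctan2(e[1],e[0])))
E
```

```text
32 [[412.7, 179.3], [458.5, 149.3], [500.7, 212.6], [455.0, 243.2]]
37 [[413.6, 181.7], [456.5, 147.8], [504.0, 207.1], [461.3, 241.6]]
42 [[414.7, 183.9], [454.4, 146.4], [506.8, 201.4], [467.3, 239.6]]
[[ 516.6  -18.8   98.1]
 [ 533.8 -237.8  102.5]]
333.43775100401604 178.32128514056225 [array([514.6, -20.6, 108. ])] ((333.68292236328125, 178.3536376953125), (8.589556694030762, 32.17179489135742), 51.34019088745117)
127.84078482901606
453.6700507614213 164.751269035533 [array([ 535.1, -234.6,  108. ])] ((454.25006103515625, 163.75001525878906), (7.071067810058594, 30.405588150024414), 45.0)
130.28864444492447
```

View pics/c1.png

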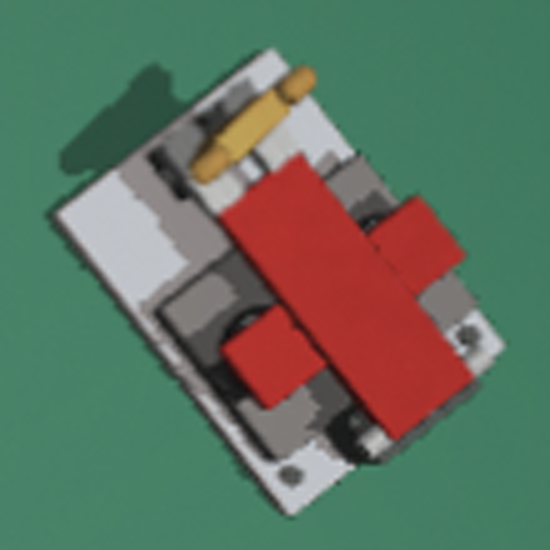

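View pics/c2.png

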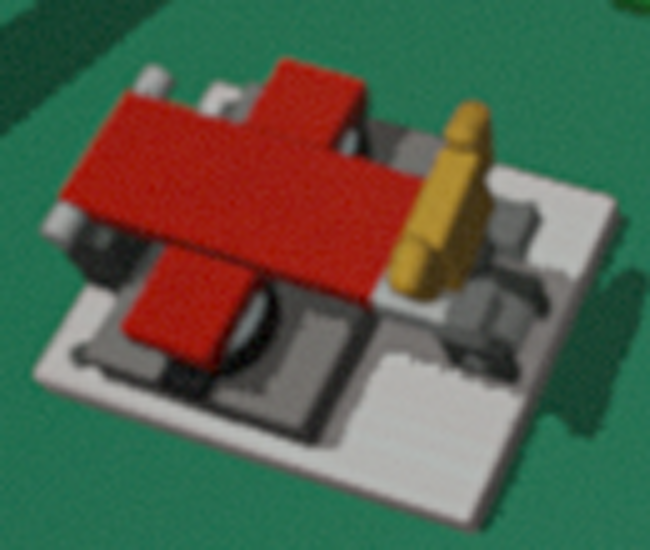

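The white-based red press is confirmed: base corners at top (415,183), (460,150), (506,209), (463,243), so its yaw is about 37°. The nut wings lie at about 0.06 rad. The base corners, nut pixels and landmarks agree on an upright point near (535.5, -237).

```bash
cat >> h.py <<'E'
def rel(pos,Rt):
    s=env.observe();R0=R.from_rotvec(s['orientation']).as_matrix()
    print('shift',(R0.T@(np.array(pos)-s['ee_pos'])).round(1).tolist(),'turn',R.from_matrix(R0.T@Rt).as_rotvec().round(3).tolist())
def down(yawz):
    a=np.radians(yawz);z=np.array([np.cos(a),np.sin(a),0]);y=np.array([0,0,-1.]);return np.c_[np.cross(y,z),y,z]
E
python3 -c "
from h import *
rel([535.5,-237,330],down(-139.6))"
```

```text
shift [-422.2, 74.7, -194.3] turn [-0.0, 1.215, -0.0]
```

arm_command --targets '[[[-422, 75, -194], [0, 1.215, 0], 0], [[-422, 75, -194], [0, 1.215, 0], 0], [[-422, 75, -194], [0, 1.215, 0], 0], [[-422, 75, -194], [0, 1.215, 0], 0], [[-422, 75, -194], [0, 1.215, 0], 0]]'

```text
time_s: 1.67
ee_pos: [345.3, -425.2, 373.0]
orientation: [-0.264, -2.087, 2.088]
ft_force: [-0.5, 0.1, 0.1]
grip_width: 92.9
```

```bash
python3 -c "
from h import *
rel([535.5,-237,330],down(-139.6));print(env.observe()['qpos'])"
```

```text
shift [-137.4, 43.0, -229.6] turn [-0.0, 0.614, -0.0]
[-9.82338278e-01  5.83550516e-03  1.67651875e+00  1.04962339e-04
  1.45888545e+00  8.39973812e-01]
```

arm_command --targets '[[[-137, 43, -229], [0, 0.614, 0], 0], [[-137, 43, -229], [0, 0.614, 0], 0], [[-137, 43, -229], [0, 0.614, 0], 0], [[-137, 43, -229], [0, 0.614, 0], 0], [[-137, 43, -229], [0, 0.614, 0], 0]]'

```text
time_s: 2.08
ee_pos: [478.9, -291.8, 342.8]
orientation: [-0.759, -1.734, 1.735]
ft_force: [0.0, -1.0, -0.1]
grip_width: 93.2
```

```bash
python3 -c "
from h import *
rel([535.5,-237,330],down(-139.6));print(env.observe()['qpos'])"
```

```text
shift [1.8, 12.8, -78.8] turn [0.0, 0.042, -0.001]
[-6.38695998e-01  6.17511457e-02  1.67533216e+00 -3.41169476e-05
  1.40392661e+00  1.75623532e+00]
```

arm_command --targets '[[[0, 12, -60], [0, 0, 0], 0], [[0, 12, -60], [0, 0, 0], 0], [[0, 12, -60], [0, 0, 0], 0], [[0, 12, -60], [0, 0, 0], 0], [[0, 12, -60], [0, 0, 0], 0]]'

```text
time_s: 2.5
ee_pos: [521.3, -252.8, 330.9]
orientation: [-0.754, -1.738, 1.739]
ft_force: [-0.3, -0.0, -0.1]
grip_width: 92.9
```

```bash
python3 - <<'E'
from h import *
rel([535.5,-237,300],down(-139.6))
p=optics.capture("top");q=optics.capture("scene")
for k in (p,q):
  for d in optics.landmark_of(k,"red_upright"): print(d['confidence'],w(k,d['location']).round(1))
  print(proj(k,[535.5,-237,112]))
a=cv2.resize(p['color'][110:250,375:535],None,fx=3,fy=3);b=cv2.resize(q['color'][180:370,110:310],None,fx=2.2,fy=2.2)
cv2.imwrite('pics/d.png',np.hstack([a[:418],b[:418]])[:, :800])
cv2.imwrite('pics/d.png',cv2.resize(np.hstack([a[:418],b[:418]]),(800,363)))
E
```

```text
shift [1.8, 30.9, -21.2] turn [-0.001, 0.047, -0.0]
0.93 [ 535.5 -231.8  103. ]
0.71 [514.8 -17.9 100.2]
[455.59684758 164.20261585]
0.85 [ 534.2 -238.3  103.9]
0.74 [517.4 -20.2 106.2]
[201.43430901 297.21508163]
```

View pics/d.png

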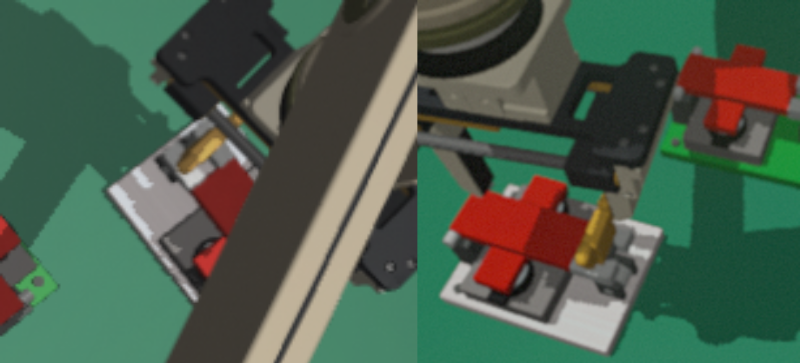

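arm_command --targets '[[[2, 10, -21], [0, 0.047, 0], 0], [[2, 31, -21], [0, 0.047, 0], 0], [[2, 61, -21], [0, 0.047, 0], 0], [[2, 61, -21], [0, 0.047, 0], 0], [[2, 61, -21], [0, 0.047, 0], 0]]'

```text
time_s: 3.12
ee_pos: [534.4, -236.7, 268.3]
orientation: [-0.784, -1.705, 1.705]
ft_force: [-0.3, 0.5, 0.6]
grip_width: 92.6
```

```bash
python3 - <<'E'
from h import *
rel([535.5,-236.7,270.5],down(-139.6))
q=optics.capture("scene")
for d in optics.regions_of(q,"red_nut"): print(d['confidence'],d['pixels'].sum(), [v.mean().round() for v in np.nonzero(d['pixels'])])
cv2.imwrite('pics/e.png',cv2.resize(q['color'][220:370,110:270],None,fx=4,fy=4))
E
```

```text
shift [-0.8, -2.2, -0.8] turn [-0.002, -0.001, 0.004]
0.81 427 [np.float64(305.0), np.float64(203.0)]
0.63 291 [np.float64(220.0), np.float64(318.0)]
0.16 3568 [np.float64(167.0), np.float64(380.0)]
```

View pics/e.png

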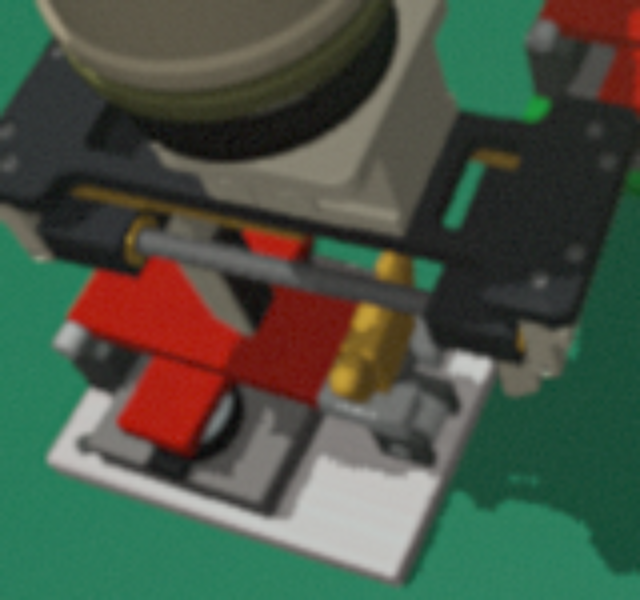

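The fingers straddle the nut, which is at scene (203,305); the inner fingertip is over the strap and the outer one beyond the front edge. I close.

arm_command --targets '[[[0, -1, -1], [0, 0, 0], 1], [[0, -1, -1], [0, 0, 0], 1], [[0, -1, -1], [0, 0, 0], 1], [[0, -1, -1], [0, 0, 0], 1], [[0, -1, -1], [0, 0, 0], 1]]'

```text
time_s: 3.63
ee_pos: [536.5, -236.0, 271.3]
orientation: [-0.789, -1.707, 1.707]
ft_force: [0.6, 0.9, 0.1]
grip_width: 64.0
```

arm_command --targets '[[[0, 0, 0], [0, 0, 0], 1], [[0, 0, 0], [0, 0, 0], 1], [[0, 0, 0], [0, 0, 0], 1], [[0, 0, 0], [0, 0, 0], 1], [[0, 0, 0], [0, 0, 0], 1]]'

```text
time_s: 4.05
ee_pos: [536.3, -235.9, 270.7]
orientation: [-0.788, -1.707, 1.707]
ft_force: [-0.3, -1.0, -0.2]
grip_width: 30.9
```

```bash
python3 -c "
from h import *
s=env.observe();print(s['grip_width'],s['ft_force'],s['torque'])
rel([535.5,-236.7,270.5],down(-139.6));print(s['qpos'])"
```

```text
30.871393995103986 [-0.31405988 -1.01002986 -0.16036617] [ 0.06426617 -0.02588865  0.01091785]
shift [-0.1, 0.2, 1.2] turn [-0.0, 0.0, 0.0]
[-5.01826969e-01  1.94716432e-01  1.66779521e+00 -1.58307283e-05
  1.27925851e+00  1.93443768e+00]
```

arm_command --targets '[[[0, 0, 0], [0, 0, 0], 1], [[0, 0, 0], [0, 0, 0], 1], [[0, 0, 0], [0, 0, 0], 1], [[0, 0, 0], [0, 0, 0], 1], [[0, 0, 0], [0, 0, 0], 1]]'

```text
time_s: 4.47
ee_pos: [536.2, -236.0, 270.8]
orientation: [-0.788, -1.706, 1.707]
ft_force: [-1.1, -0.2, 1.0]
grip_width: 11.6
```

```bash
python3 -c "
from h import *
s=env.observe();print(s['grip_width'],s['ft_force'],s['torque'])"
```

```text
11.638355234204184 [-1.06686051 -0.17286341  0.95978929] [-0.23705681  0.3545535   0.1105133 ]
```

arm_command --targets '[[[0, -0.5, 0], [0, -0.1, 0], 1], [[0, -1, 0], [0, -0.2, 0], 1], [[0, -1.6, 0], [0, -0.3, 0], 1], [[0, -2.1, 0], [0, -0.4, 0], 1], [[0, -2.6, 0], [0, -0.5, 0], 1]]'

```text
time_s: 4.88
ee_pos: [535.9, -236.5, 273.3]
orientation: [-0.368, -2.023, 2.026]
ft_force: [-3.7, -4.0, 0.4]
grip_width: 12.1
```

arm_command --targets '[[[0, -0.5, 0], [0, -0.1, 0], 1], [[0, -1, 0], [0, -0.2, 0], 1], [[0, -1.6, 0], [0, -0.3, 0], 1], [[0, -2.1, 0], [0, -0.4, 0], 1], [[0, -2.6, 0], [0, -0.5, 0], 1]]'

```text
time_s: 5.3
ee_pos: [535.8, -237.0, 275.9]
orientation: [-0.151, 2.148, -2.152]
ft_force: [-3.1, -6.6, -0.3]
grip_width: 12.1
```

arm_command --targets '[[[0, -0.5, 0], [0, -0.1, 0], 1], [[0, -1, 0], [0, -0.2, 0], 1], [[0, -1.6, 0], [0, -0.3, 0], 1], [[0, -2.1, 0], [0, -0.4, 0], 1], [[0, -2.1, 0], [0, -0.4, 0], 1]]'

```text
time_s: 5.72
ee_pos: [536.0, -237.3, 278.1]
orientation: [-0.532, 1.914, -1.92]
ft_force: [-3.1, -8.6, -0.2]
grip_width: 11.8
```

```bash
python3 - <<'E'
from h import *
s=env.observe();print(s['grip_width'],s['ft_force'].round(1),s['torque'].round(2),s['qpos'].round(2))
print(R.from_rotvec(s['orientation']).as_matrix().round(3), s['ee_pos'])
q=optics.capture("scene")
cv2.imwrite('pics/f.png',cv2.resize(q['color'][220:370,110:270],None,fx=4,fy=4))
E
```

```text
11.778009203512646 [-3.1 -8.6 -0.2] [-1.66  0.55 -0.03] [-0.5   0.19  1.66 -0.    1.29  0.53]
[[-0.858 -0.001  0.514]
 [-0.514 -0.003 -0.858]
 [ 0.002 -1.     0.002]] [ 535.95549289 -237.28440354  278.11600933]
```

View pics/f.png

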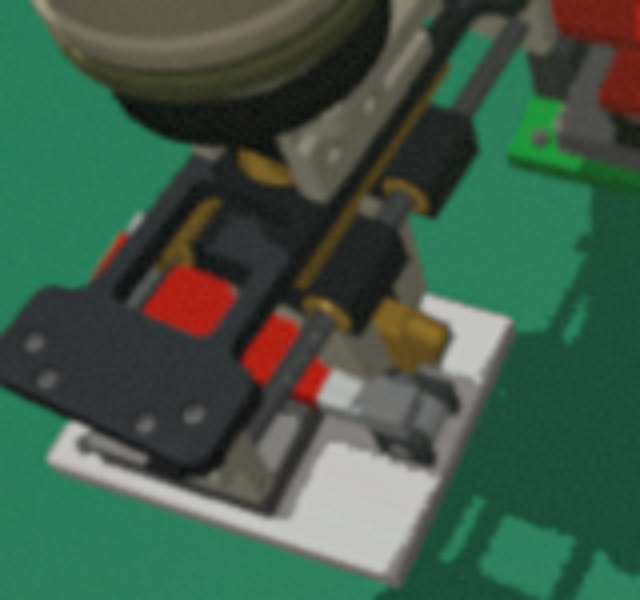

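The nut is turned: its wings now point outward. The tool turned 1.41 rad, so the nut should be at about 1.47. I swing next, a little at first.

arm_command --targets '[[[-4, 0.1, -0.4], [0, 0, 0], 1], [[-8.5, 0.4, -0.9], [0, 0, 0], 1], [[-12.7, 1, -1.3], [0, 0, 0], 1], [[-16.8, 1.7, -1.8], [0, 0, 0], 1], [[-16.8, 1.7, -1.8], [0, 0, 0], 1]]'

```text
time_s: 6.18
ee_pos: [550.2, -227.1, 276.7]
orientation: [-0.526, 1.917, -1.924]
ft_force: [1.1, -8.9, -1.4]
grip_width: 12.1
```

```bash
python3 - <<'E'
from h import *
s=env.observe();print(s['grip_width'],s['ft_force'].round(1),s['torque'].round(2),s['ee_pos'].round(1))
E
```

```text
12.101853551940271 [ 1.1 -8.9 -1.4] [-1.9  -0.1   0.15] [ 550.2 -227.1  276.7]
```

arm_command --targets '[[[-8.2, 2.1, 0], [0, 0, 0], 1], [[-16.1, 5, -0.7], [0, 0, 0], 1], [[-23.8, 8.7, -1.5], [0, 0, 0], 1], [[-31, 13.1, -2.3], [0, 0, 0], 1], [[-37.7, 18.3, -3], [0, 0, 0], 1]]'

```text
time_s: 6.6
ee_pos: [581.5, -205.3, 259.3]
orientation: [-0.524, 1.916, -1.924]
ft_force: [-1.7, -6.4, 4.7]
grip_width: 12.2
```

```bash
python3 - <<'E'
from h import *
s=env.observe();print(s['grip_width'],s['ft_force'].round(1),s['torque'].round(2),s['ee_pos'].round(1))
q=optics.capture("scene")
cv2.imwrite('pics/g.png',cv2.resize(q['color'][220:370,110:270],None,fx=4,fy=4))
E
```

```text
12.209964678696366 [-1.7 -6.4  4.7] [-1.56  0.26  0.21] [ 581.5 -205.3  259.3]
```

View pics/g.png

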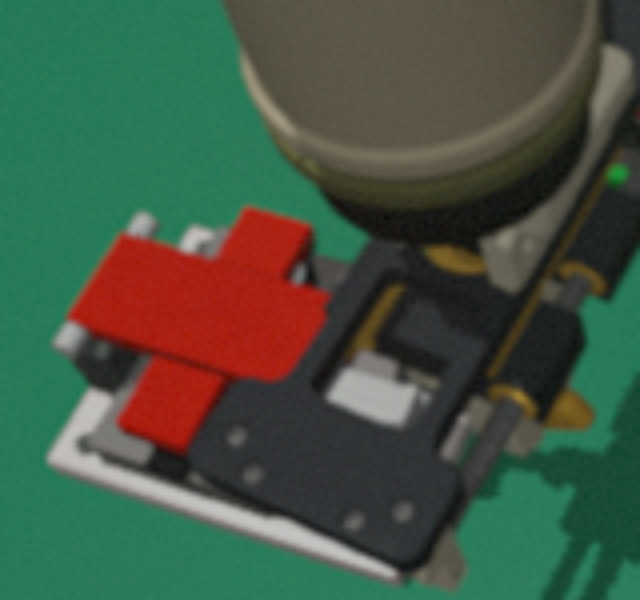

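arm_command --targets '[[[-6.2, 5.8, 0], [0, 0, 0], 1], [[-11.7, 12.2, -0.6], [0, 0, 0], 1], [[-16.6, 19.1, -1.2], [0, 0, 0], 1], [[-20.9, 26.4, -1.6], [0, 0, 0], 1], [[-22.4, 29.6, -1.8], [0, 0, 0], 1]]'

```text
time_s: 7.07
ee_pos: [600.5, -191.2, 229.5]
orientation: [-0.523, 1.916, -1.921]
ft_force: [2.5, -1.5, 5.4]
grip_width: 12.2
```

arm_command --targets '[[[0, 0, 0], [0, 0, 0], 1], [[0, 0, 0], [0, 0, 0], 1], [[0, 0, 0], [0, 0, 0], 1]]'

```text
time_s: 7.32
ee_pos: [600.3, -191.1, 229.5]
orientation: [-0.522, 1.917, -1.921]
ft_force: [7.2, -1.2, 0.3]
grip_width: 12.1
```

```bash
python3 - <<'E'
from h import *
s=env.observe();print(s['grip_width'],s['ft_force'].round(1),s['torque'].round(2),s['ee_pos'].round(1))
d=s['ee_pos']-[535.9,-237,193]; o=d[0]*.8+d[1]*.6; print(o,d[2],np.arctan2(o,d[2]),np.hypot(o,d[2]))
E
```

```text
12.083626506035836 [ 7.2 -1.2  0.3] [-0.48 -1.1   0.23] [ 600.3 -191.1  229.5]
79.06265625277102 36.49633178820625 1.1383272934540314 87.07976715482573
```

The estimated bolt angle is 1.14 rad. I release.

arm_command --targets '[[[0, 0, 0], [0, 0, 0], 0], [[0, 0, 0], [0, 0, 0], 0], [[0, 0, 0], [0, 0, 0], 0], [[0, 0, 0], [0, 0, 0], 0], [[0, 0, 0], [0, 0, 0], 0]]'

```text
time_s: 7.73
ee_pos: [598.9, -191.0, 228.2]
orientation: [-0.526, 1.921, -1.92]
ft_force: [-0.6, 0.7, -0.2]
grip_width: 40.9
```

arm_command --targets '[[[0, 0, 0], [0, 0, 0], 0], [[0, 0, 0], [0, 0, 0], 0], [[0, 0, 0], [0, 0, 0], 0], [[0, 0, 0], [0, 0, 0], 0], [[0, 0, 0], [0, 0, 0], 0]]'

```text
time_s: 8.15
ee_pos: [599.2, -191.1, 228.5]
orientation: [-0.526, 1.92, -1.92]
ft_force: [0.1, 0.2, 0.7]
grip_width: 74.2
```

arm_command --targets '[[[0, -10, 0], [0, 0, 0], 0], [[0, -30, 0], [0, 0, 0], 0], [[0, -60, 0], [0, 0, 0], 0], [[0, -95, 0], [0, 0, 0], 0], [[0, -130, 0], [0, 0, 0], 0]]'

```text
time_s: 8.57
ee_pos: [598.8, -190.9, 360.1]
orientation: [-0.527, 1.921, -1.92]
ft_force: [-0.2, 0.0, 0.3]
grip_width: 93.2
```

arm_command --targets '[[[40, -20, 0], [0, 0, 0], 0], [[80, -40, 0], [0, 0, 0], 0], [[120, -40, 0], [0, 0, 0], 0], [[160, -40, 0], [0, 0, 0], 0], [[160, -40, 0], [0, 0, 0], 0]]'

```text
time_s: 8.98
ee_pos: [457.2, -275.3, 400.1]
orientation: [-0.524, 1.92, -1.925]
ft_force: [-0.1, 0.3, -0.0]
grip_width: 92.7
```

```bash
python3 - <<'E'
from h import *
s=env.observe();print(s['grip_width'],s['ft_force'].round(1),s['ee_pos'].round(1))
q=optics.capture("scene");p=optics.capture("top")
a=cv2.resize(q['color'][240:370,120:280],(640,520));b=cv2.resize(p['color'][120:250,405:515],(440,520))
cv2.imwrite('pics/i.png',cv2.resize(np.hstack([a,b]),(800,385)))
H=np.array([535.7,-237,26])
for t in (.9,1.0,1.15):
    print(t,[proj(k,H+84*np.array([.8*np.sin(t),.6*np.sin(t),np.cos(t)])).round() for k in(q,p)])
for k in (q,p):
    for d in optics.regions_of(k,"red_nut"): print(d['confidence'],d['pixels'].sum(), [v.mean().round() for v in np.nonzero(d['pixels'])][::-1])
E
```

```text
92.68912638347156 [-0.1  0.3 -0. ] [ 457.2 -275.3  400.1]
0.9 [array([249., 321.]), array([428., 139.])]
1.0 [array([253., 324.]), array([426., 137.])]
1.15 [array([258., 328.]), array([422., 136.])]
0.72 246 [np.float64(318.0), np.float64(220.0)]
0.61 461 [np.float64(253.0), np.float64(327.0)]
0.75 230 [np.float64(333.0), np.float64(179.0)]
0.67 231 [np.float64(426.0), np.float64(139.0)]
```

View pics/i.png

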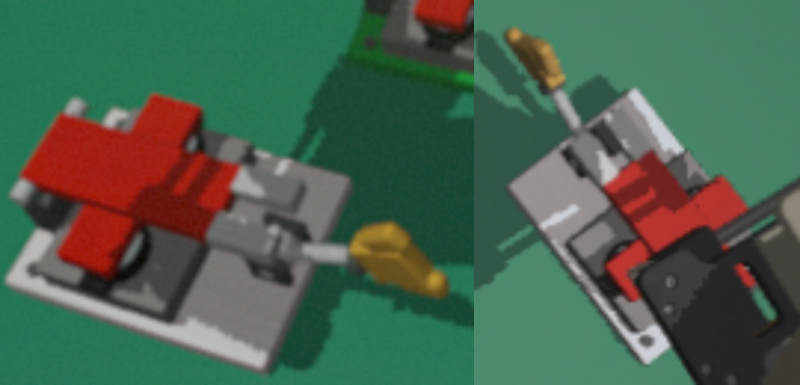

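```bash
python3 - <<'E'
from h import *
q=optics.capture("scene");p=optics.capture("top")
H=np.array([535.7,-237,26]);X=np.array([.8,.6,0]);Z=np.array([0,0,1.])
for t in (.8,.9,1.0,1.1,1.2):
    a=np.sin(t)*X+np.cos(t)*Z;wd=np.cos(t)*X-np.sin(t)*Z
    f=lambda k,l,o:proj(k,H+l*a+o*wd).round(1).tolist()
    print(t,'base of web',f(q,59,0),f(p,59,0),'tips',f(q,87,24),f(q,87,-24),f(p,87,24),f(p,87,-24))
for k in(q,p):
    for d in optics.regions_of(k,"red_nut"):
        ys,xs=np.nonzero(d['pixels']); print(xs.min(),xs.max(),ys.min(),ys.max())
E
```

```text
0.8 base of web [234.9, 319.8] [434.8, 149.7] tips [258.8, 326.1] [233.3, 308.9] [422.7, 134.0] [438.3, 144.7]
0.9 base of web [237.8, 321.8] [432.9, 148.5] tips [261.9, 329.2] [239.0, 312.0] [420.5, 133.2] [435.1, 141.9]
1.0 base of web [240.4, 323.9] [431.2, 147.5] tips [264.5, 332.1] [244.3, 315.1] [418.5, 132.9] [431.9, 139.5]
1.1 base of web [242.8, 325.9] [429.6, 146.7] tips [266.4, 335.0] [249.2, 318.4] [416.9, 132.9] [428.9, 137.4]
1.2 base of web [244.8, 327.9] [428.2, 146.2] tips [267.8, 337.6] [253.6, 321.6] [415.5, 133.3] [426.1, 135.7]
238 272 315 340
311 324 204 235
321 346 167 189
415 435 129 148
```

The wing tips, outer at scene (268,336) and inner at (250,317), match a bolt angle of about 1.1 rad. The wings still lie in the swing plane, so the nut is still loose.

```bash
python3 -c "
from h import *
print(order.close_job())"
```

```text
the job is handed in; nothing more can be done
None
```

I released the clamp on the white-based red press: I gripped its wing nut, loosened it, swung the bolt outward and down, let go and backed the arm off. I handed the job in at about 9 s of the 40 s allowed; the hand-in gives no verdict.

- **Nut:** I turned it 1.41 rad anticlockwise, which puts it at about 1.47 rad. In the last pictures the wings still lie in the swing plane, so it is still loose.
- **Bolt:** Its angle was about 1.14 rad by the arm's position before release. Afterwards the wing tips in the scene picture matched about 1.1 rad. The top picture alone suggested about 0.95–1.0 from the centre of the nut's visible area. I gave that less weight, because only part of the nut shows from above. Either way it is past 0.9, but I did not push it right up against its 1.2 stop.
- **Contact:** The gripper was open and clear of everything, and the force reading was near zero. Wrist force readings stayed below 10 N. The arm stayed well away from the blue press and the green-based look-alike throughout.

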